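# Isolate the shaker stage and hold its platform raised on the cam lever

### The arm

A 6-joint arm with a two-finger parallel gripper is mounted at the origin on a cart in front of the work surface, level with it; the furniture and walls round the work are solid. World frame = base frame: x ahead of the robot, y to its left, z up, the work surface at z = 0. Lengths are in m, angles in degrees, forces in N, time in s.
With the tool pointing down it reaches from about 0.275 to 0.725 m from the base axis. Payload 15.9 kg.
Tool frame: the origin (TCP) lies midway between the tips of the shut fingers; the grasp point (between the pads) lies 19 mm behind it; z points along the fingers, y is the line along which they close (so a half turn about z gives the same grasp; the last joint's range is limited). The gripper opens to 85 mm and grips with 20 to 120 N. Pads are 22 mm wide; open, the fingers measure 114 mm over their backs; the gripper's body (76 mm by 85 mm) begins 54 mm behind the grasp point. The pads swing forward as they close: fully open they stand 13 mm farther back than shut.
Start: joints at [74.427, 12.198, -1.971, 75.831, 0, 90], TCP at [0.134, 0.482, 0.231] pointing down, gripper open.
Joint ranges: [-170.91, 170.91], [-42.67, 98.43], [-65.05, 77.54], [-120.47, 116.71], [-90, 82.35], [-180, 180]. Speed limits (degrees/s): [108.29, 108.29, 136.94, 147.25, 180, 180].

### API

Orientations are given as [roll, pitch, yaw] about the fixed x, y, z axes, in that order (R = Rz(yaw) Ry(pitch) Rx(roll)).
In Python, from bench import bot gives the robot as it stands.
- The arm moves only by the tool step_arm, never from a script. Its argument "moves" is a list of rows, each a list of 7 numbers: the shift along the tool's x, y, z in m, then the turn, a rotation vector about the tool's x, y, z in degrees, then the finger opening in m, from 0 to 0.0854. In form: [[dx, dy, dz, rx, ry, rz, claw], ...]. A call has 1 to 5 rows; each row shifts and turns the commanded pose from where the row before left it, along the tool's axes as they then stand; what a row does not reach is not made up. A row lasts 1/12 s, in which the tool goes at most 41.7 mm and 7.16 degrees, less where a joint would pass 70% of its speed; a pose out of reach is approached as far as the arm can. A call is refused whole if a number of a shift passes 0.0417 or a number of a turn 7.16, either way. A call with a gripper value outside its range is refused whole. The fingers move at their own pace and stop on an object; "newtons" is the grip in N (left out, the last holds). Time passes only in rows, so rows that do not move let the fingers close. It gives the time, the measured TCP pose, the force, the opening and the grip force at its end, in the units of the state.
- bot.observe(): the state, without advancing time (a new reading comes with each control period).
- bot.grab_frame(name): name is "scene" or "top" or "wrist"; returns a dict with "frame" (480x640x3 uint8, red, green, blue), "fx", "fy", "cx", "cy" (pixels), "extrinsics" (4x4, takes a point from camera to world coordinates). Camera axes: x right, y up, looking along -z (the intrinsics and any distortion apply to the point x, -y, -z); pixel columns grow to the right and rows downward; lengths in m; the calibration is good to about 2 mm. A picture is of the moment at which its call begins. There is no depth.
- bot.close_job(): hands the job in; it is judged then, once.
The state is a dict: "time": time; "q": joint angles; "qvel": joint speeds; "effort": joint torques, N m; "eef_pos": TCP position; "orientation": TCP orientation; "force": force on the tool from outside, world axes, zero at the start; "wrist_torque": the same for the moment, N m; "width": opening from 0.0 (shut) to 1.0 (fully open); "gripper_force": force on a finger pad.
Only numpy, scipy, OpenCV 4.12 (cv2) and the standard library are available. Lean on these libraries where they do the work, as an engineer would, in place of code of your own. Each camera call takes 0.05 s, during which the arm holds its last target. There are 200 camera calls.

### The job

Switch the shaker off first by turning the red handle of the yellow-topped isolator clockwise a quarter turn, from the green dot to the black dot. Then take the red grip of the cam lever on the shaker stage and swing the lever up until the cam is at its highest lift (lever straight up), and keep hold of it: the program finishes while still holding the lever there, because it can drop away if let go. The flask must stay standing on the platform and the other things on the bench must be left alone.

Things in the scene. Friction and masses are not known exactly. Their poses are not given: they have to be found in the camera images.
- cam_lift: Shaker stage fixed to the worktop: dark base plate 150 x 150 x 12 mm, camshaft, and an aluminium platform lifted straight up by a lobed cam. Origin on the underside, z up; at yaw 0 its x points away from the robot. The camshaft runs along its y at x = 0, height 55 mm. Platform 140 x 124 mm centred at x 0, y +30 mm, the flask on it. The hand lever is outside the platform, on the -y side.
- cam_lever (a joint): Cam lever angle (rad). 0: low, lever pointing to the stage's -x, 10 degrees above level. Grows as it swings up and over toward +x; at 1.40 it stands straight up, the cam at its highest lift; past that the platform drops again; stop at 1.75. Spring and weight press it away from the highest point to either side, up to about 6 N at the grip: let go, it drops away from there unless exactly balanced.
- lever_grip (a point): Middle of the lever's red grip: round bar 14 mm thick, along the stage's y, 64 mm long, sticking out from the lever arm toward -y (free 28 mm to the arm's side of this point, 26 mm to the other, where a 20 mm end disc sits). 100 mm from the camshaft axis, at y -95 mm of the stage. 72 mm above the worktop with the lever at 0, 155 mm when upright.
- platform (a joint): Lift of the platform (m): 0 low, 0.015 at the highest point of the cam. It stays at 0 up to a lever angle of about 0.33, then rises ever faster to a narrow peak at 1.40 (14 mm at about 1.26 and 1.53).
- isolator: Rotary isolator switch box, fixed to the worktop: grey box with a yellow top plate, 100 x 90 mm, 53 mm high, red handle on top. Origin on the underside, z up. Green dot at its +y side (on), black dot at its +x side (off).
- isolator_handle (a joint): Angle of the isolator's red handle (rad). 0: on, white pointer stripe at the green dot; grows clockwise seen from above; 1.571: off, stripe at the black dot. Stops at both ends. A detent pulls it to the nearer end (about 0.2 N m at most to turn), so past half way it snaps to off by itself when let go.
- isolator_grip (a point): Middle of the isolator's red bar handle, on its vertical turning axis, 75 mm above the worktop: bar 60 mm long, 14 mm wide, its flanks free from 62 to 86 mm above the worktop. The bar lies along the isolator's y when on, along its x when off.
- flask_mid (a point): Conical glass flask standing loose on the platform, 64 mm across, 100 mm tall; point half-way up. Its foot is 101 mm above the worktop with the platform low.
- bottle_a_mid (a point): Bystander: amber reagent bottle, white cap, 43 mm across, 123 mm tall; point half-way up.
- bottle_b_mid (a point): Bystander: amber reagent bottle, black cap, 36 mm across, 101 mm tall; point half-way up.
- wash_mid (a point): Bystander: white wash bottle with red spout, 68 x 110 x 200 mm; point half-way up.
- beaker_mid (a point): Bystander: empty glass beaker, 75 mm across, 95 mm tall; point half-way up.
- timer_mid (a point): Bystander: laboratory timer lying on its back, 70 x 62 x 22 mm; point half-way up.
- tape_mid (a point): Bystander: roll of tape lying flat, 98 mm across, 25 mm high; point half-way up.
- dish_mid (a point): Bystander: glass petri dish, 60 mm across, 14 mm high; point half-way up.
- flask_1: Bystander: conical glass flask on the worktop, 56 mm across, 120 mm tall; origin under its foot.
There are look-alikes about, which are no part of the job. What is shaped like the isolator but purple is not meant. What is shaped like the part that bears flask_mid but blue is not meant.

How it is judged:
By the outcome, as a careful person would: the job done as asked, in the order asked, and still so for the second after the job is handed in, while the arm keeps its last pose, push and grip.
It also fails if it takes over 48 s, if anything falls off the work surface, if the arm or the gripper's body presses on something with over 40 N, if the wrist force passes 120 N, or if a joint passes its speed limit or range.

## Working session

There is one attempt and no reset: what is moved stays moved. The work goes in short steps, Python scripts to look and compute and a tool call to move; the robot and the scene stay as the last step left them, time stands still between calls to the robot, and variables do not carry over. Pictures are saved under pics/ and viewed, at most 10 in all, crops included, and the job is handed in when it is done.

Besides the shell and the picture viewer there is one more tool, called after "Request:" as a command line: name --pt "numbers of a row" for each row, then --argument value for the rest. step_arm: Moves the arm, as the interface text tells. Its arguments: {"type":"object","properties":{"moves":{"type":"array","items":{"type":"array","items":{"type":"number"}}},"newtons":{"type":"number"}},"required":["moves"]}

```bash
mkdir -p pics; ls
cat > h.py <<'E'
import numpy as np, cv2
from bench import bot
def grab(n,tag):
    f=bot.grab_frame(n); cv2.imwrite(f'pics/{tag}.png',cv2.cvtColor(f['frame'],cv2.COLOR_RGB2BGR)); np.save(f'pics/{tag}.npy',f,allow_pickle=True); return f
def load(tag): return np.load(f'pics/{tag}.npy',allow_pickle=True).item()
def ray(f,u,v):
    E=np.array(f['extrinsics']); d=np.array([(u-f['cx'])/f['fx'],-(v-f['cy'])/f['fy'],-1.])
    return E[:3,3],E[:3,:3]@d
def onz(f,u,v,z):
    o,d=ray(f,u,v); return o+d*(z-o[2])/d[2]
def proj(f,p):
    E=np.array(f['extrinsics']); c=E[:3,:3].T@(np.array(p)-E[:3,3])
    return np.array([f['cx']-f['fx']*c[0]/c[2], f['cy']+f['fy']*c[1]/c[2]])
E
python3 - <<'E'
from h import *
for n in('scene','top'):
    f=grab(n,n+'0'); print({k:v for k,v in f.items() if k!='frame'})
print(bot.observe())
E
```

```text
pics
{'fx': 479.4260285719668, 'fy': 479.4260285719668, 'cx': 309.94322727292587, 'cy': 245.7065041642621, 'extrinsics': array([[-0.87256314,  0.30886084, -0.3784687 ,  0.08945887],
       [-0.48814444, -0.52167458,  0.69969325,  1.04772896],
       [ 0.01867034,  0.79527392,  0.60596271,  0.98588272],
       [ 0.        ,  0.        ,  0.        ,  1.        ]])}
{'fx': 609.415313967748, 'fy': 609.415313967748, 'cx': 321.7279806149179, 'cy': 244.4988998628494, 'extrinsics': array([[-0.1472236 ,  0.89432286, -0.42250661, -0.18857497],
       [-0.98904831, -0.12860713,  0.07241297,  0.1832624 ],
       [ 0.01042322,  0.42854035,  0.90346252,  1.79892638],
       [ 0.        ,  0.        ,  0.        ,  1.        ]])}
{'time': 0.1, 'q': array([ 7.44288224e+01,  1.22216859e+01, -2.00310326e+00,  7.58306654e+01,
        5.10559353e-04,  9.00002137e+01]), 'qvel': array([-0.02042243, -0.07798986,  0.15032281,  0.04812025, -0.00219097,
       -0.0230452 ]), 'effort': array([ 2.64312184e-03, -6.87248111e+01,  4.87807667e+01,  1.20962763e-02,
        1.71498568e-04, -4.04380307e-05]), 'eef_pos': array([0.13413692, 0.48136969, 0.23087892]), 'orientation': array([-1.79944545e+02, -5.10352293e-04,  1.64428608e+02]), 'force': array([ 0.68467519, -0.15474082, -0.3186274 ]), 'wrist_torque': array([ 0.01272832, -0.03446395, -0.02493932]), 'gripper_force': 0.0, 'width': 0.9996124084552399}
```

View pics/top0.png

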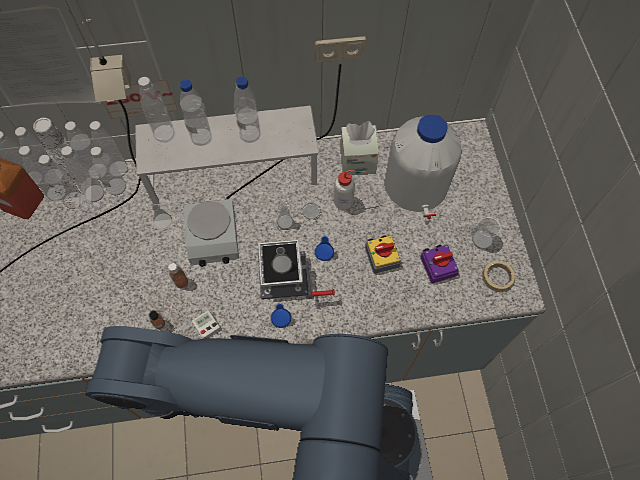

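View pics/scene0.png

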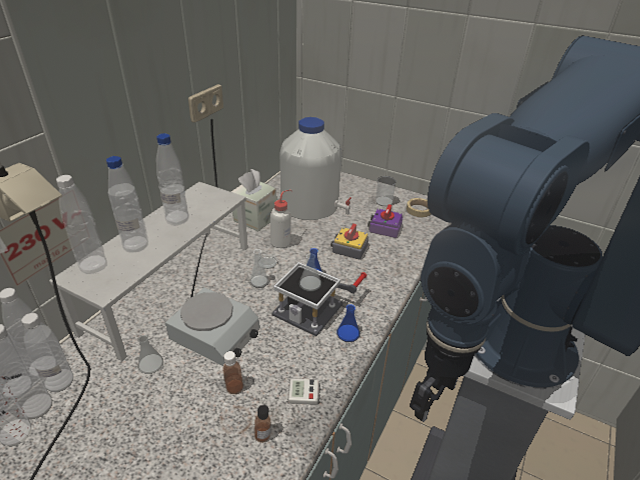

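The top view shows the yellow isolator at about (383,252) and the red lever grip at about (322,293). The platform with the flask is at about (282,263), and the blue look-alike flasks are at (324,250) and (281,317). Next I'll measure these from colour masks.

Run:
```python
from h import *
for t in('top0','scene0'):
    f=load(t); hsv=cv2.cvtColor(f['frame'],cv2.COLOR_RGB2HSV)
    H,S,V=cv2.split(hsv)
    ms={'yellow':(H>20)&(H<32)&(S>150)&(V>100),'red':((H<6)|(H>174))&(S>150)&(V>80),'blue':(H>105)&(H<125)&(S>180)}
    for k,m in ms.items():
        n,l,st,c=cv2.connectedComponentsWithStats(m.astype(np.uint8))
        for i in range(1,n):
            if st[i,4]>25:
                pts=np.argwhere(l==i)[:,::-1].astype(np.float32)
                r=cv2.minAreaRect(pts); print(t,k,c[i].round(1),st[i],[np.round(x,1) for x in r], onz(f,*c[i],.075).round(3))
t=load('top0')['frame'][220:340,230:470]; s=load('scene0')['frame'][210:350,260:430]
t=cv2.resize(t,(800,400),interpolation=cv2.INTER_CUBIC)
cv2.imwrite('pics/c1.png',t[...,::-1]); cv2.imwrite('pics/c2.png',cv2.resize(s,(680,560),interpolation=cv2.INTER_CUBIC)[...,::-1])
```

```text
top0 yellow [378.5 242.4] [368 236  26  17 149] [array([380.5, 242.9]), array([11.4, 24.3]), np.float64(71.6)] [ 0.599 -0.133  0.075]
top0 yellow [385.8 257.8] [372 245  28  22 252] [array([385.4, 256.9]), array([15.8, 25.3]), np.float64(68.2)] [ 0.544 -0.145  0.075]
top0 red [344.8 176.9] [339 170  14  14 122] [array([345., 176.]), array([12.2, 13.9]), np.float64(8.1)] [ 0.852 -0.067  0.075]
top0 red [ 10.3 202.4] [  0 197  19  12  45] [array([  9.6, 201.7]), array([21.1,  3.7]), np.float64(34.7)] [0.909 1.015 0.075]
top0 red [384.9 245.4] [375 243  19   8  67] [array([383.6, 245.2]), array([ 5.5, 18.9]), np.float64(77.0)] [ 0.586 -0.15   0.075]
top0 red [384.6 252.6] [378 250  13   6  57] [array([384. , 252.5]), array([ 5., 12.]), np.float64(90.0)] [ 0.562 -0.145  0.075]
top0 red [442.4 255. ] [433 252  19   9  81] [array([441.6, 254.7]), array([ 6.2, 19.5]), np.float64(74.1)] [ 0.528 -0.321  0.075]
top0 red [442.7 262.4] [436 259  13   7  61] [array([442.5, 262.8]), array([ 5.5, 12.6]), np.float64(74.1)] [ 0.504 -0.316  0.075]
top0 red [322.7 292.6] [312 289  22   7  93] [array([3
[... 415 characters left out ...]
.6,  7.6]), np.float64(29.1)] [ 0.538 -0.088  0.075]
scene0 red [ 57.8 222.8] [ 53 219  10   9  35] [array([ 58., 223.]), array([11.3,  2.8]), np.float64(45.0)] [1.433 0.31  0.075]
scene0 red [ 45.6 230.5] [ 41 226   8  13  39] [array([ 45.6, 231.3]), array([11.9,  6.1]), np.float64(68.2)] [1.429 0.358 0.075]
scene0 red [ 27.9 241.4] [ 20 235  15  15  65] [array([ 27.1, 241.7]), array([12.1, 13. ]), np.float64(63.4)] [1.426 0.424 0.075]
scene0 red [ 13.5 251.2] [  8 244  11  16  56] [array([ 13.1, 251.3]), array([14.8,  9.4]), np.float64(85.6)] [1.419 0.478 0.075]
scene0 red [359.7 279. ] [354 273  12  14  63] [array([359.5, 279. ]), array([ 4.3, 15.1]), np.float64(41.2)] [0.458 0.061 0.075]
```

View pics/c1.png

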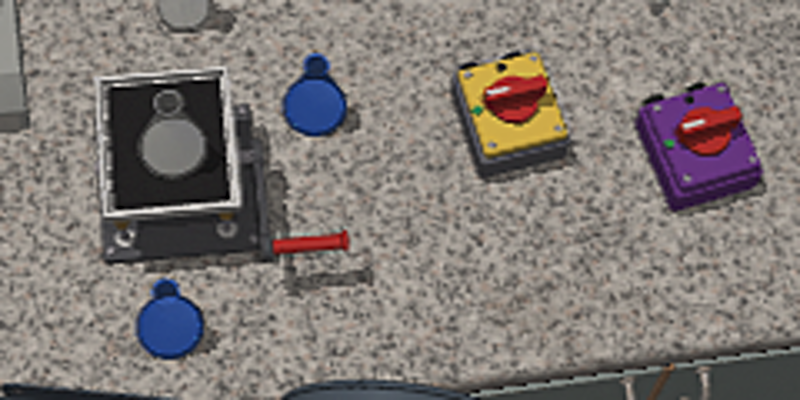

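View pics/c2.png

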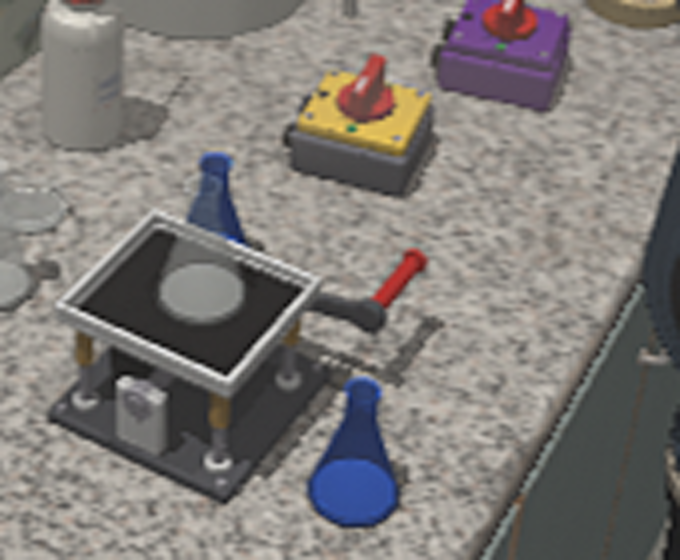

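The crops show the isolator's green dot at top-view pixel (373,253) and its black dot at (380,240). The handle lies along the green-dot axis. The lever is low, with its grip pointing at −y.

Run:
```python
from h import *
f=load('top0'); s=load('scene0')
P=lambda x,y,z:onz(f,230+x*.3-.35,220+y*.3-.35,z)
g=P(477,111,.053);b=P(501,67,.053);print('green',g,'black',b)
e1=P(485,98,.084);e2=P(546,85,.084);print('bar',e1,e2,'mid',(e1+e2)/2,np.linalg.norm(e1-e2),np.degrees(np.arctan2(*(e1-e2)[1::-1])))
cs=np.array([P(*c,.053) for c in((459,67),(538,53),(569,139),(487,161))]);print('plate',cs,cs.mean(0))
hsv=cv2.cvtColor(f['frame'],cv2.COLOR_RGB2HSV);H,S,V=cv2.split(hsv)
m=((H>20)&(H<32)&(S>120)&(V>80))|(((H<6)|(H>174))&(S>150)&(V>80));m[:,:365]=0;m[:,410:]=0;m[:230]=0;m[275:]=0
r=cv2.minAreaRect(np.argwhere(m)[:,::-1].astype(np.float32));print(r,onz(f,*r[0],.053))
# lever grip ends, camera triangulation
g1=P(274,245,.072);g2=P(348,240,.072);print('grip',g1,g2,np.linalg.norm(g1-g2),np.degrees(np.arctan2(*(g1-g2)[1::-1])))
o1,d1=ray(f,322.7,292.6);o2,d2=ray(s,359.7,279.0)
A=np.stack([d1,-d2],1);t=np.linalg.lstsq(A,o2-o1,rcond=None)[0];print('tri',o1+t[0]*d1,o2+t[1]*d2)
# platform top corners z~.105
pc=np.array([P(*c,.105) for c in((97,77),(226,68),(240,211),(106,218))]);print(pc,pc.mean(0))
for n,c in(('blueB',(313,107)),('blueA',(169,328)),):print(n,P(*c,.01))
```

```text
green [ 0.57583571 -0.11159446  0.053     ] black [ 0.6180692  -0.14277836  0.053     ]
bar [ 0.57430916 -0.11618231  0.084     ] [ 0.57936557 -0.175183    0.084     ] mid [ 0.57683737 -0.14568266  0.084     ] 0.05921696885413273 94.89833254477347
plate [[ 0.6237852  -0.10300161  0.053     ]
 [ 0.62768411 -0.180753    0.053     ]
 [ 0.53500511 -0.19202224  0.053     ]
 [ 0.52390964 -0.11146267  0.053     ]] [ 0.57759601 -0.14680988  0.053     ]
((383.4000244140625, 250.6999969482422), (28.7767276763916, 25.614450454711914), 71.56504821777344) [ 0.57872681 -0.14636251  0.053     ]
grip [0.46234779 0.09834798 0.072     ] [0.45751386 0.0311886  0.072     ] 0.0673331175719387 85.88312100443248
tri [0.4564011  0.06618255 0.08000012] [0.45570997 0.06616283 0.07974214]
[[0.63707147 0.23844676 0.105     ]
 [0.62928798 0.11941692 0.105     ]
 [0.48643305 0.12555191 0.105     ]
 [0.49690402 0.24494142 0.105     ]] [0.56242413 0.18208925 0.105     ]
blueB [0.62153528 0.03786941 0.01      ]
blueA [0.41884175 0.20246939 0.01      ]
```

```bash
cat >> h.py <<'E'
from scipy.spatial.transform import Rotation as Ro
from scipy.linalg import logm
def down(alpha):  # tool down, tool y at world azimuth alpha (deg)
    a=np.radians(alpha); y=np.array([np.cos(a),np.sin(a),0]); z=np.array([0,0,-1.]); return np.stack([np.cross(y,z),y,z],1)
def pose():
    s=bot.observe(); T=np.eye(4); T[:3,:3]=Ro.from_euler('xyz',s['orientation'],degrees=True).as_matrix(); T[:3,3]=s['eef_pos']; return T
def twist(p,alpha,N,T0=None):
    T=np.eye(4);T[:3,:3]=down(alpha);T[:3,3]=p
    L=logm(np.linalg.inv(pose() if T0 is None else T0)@T).real/N
    return np.r_[L[:3,3],np.degrees([L[2,1],L[0,2],L[1,0]])].round(5)
E
python3 - <<'E'
from h import *
print(twist([.577,-.146,.30],5,25))
E
```

```text
[-3.25800e-02 -2.56000e-03 -2.76000e-03 -1.95000e-03  1.33000e-03
  2.77714e+00]
```

Request:
step_arm --pt "-0.0326 -0.0026 -0.0028 0 0 2.78 0.085" --pt "-0.0326 -0.0026 -0.0028 0 0 2.78 0.085" --pt "-0.0326 -0.0026 -0.0028 0 0 2.78 0.085" --pt "-0.0326 -0.0026 -0.0028 0 0 2.78 0.085" --pt "-0.0326 -0.0026 -0.0028 0 0 2.78 0.085"

```text
time: 0.52
eef_pos: [0.2824, 0.41, 0.2451]
orientation: [-180.0, -0.0, 150.4]
force: [0.4, -0.0, -1.3]
width: 0.996
gripper_force: 0.0
```

Request:
step_arm --pt "-0.0326 -0.0026 -0.0028 0 0 2.78 0.085" --pt "-0.0326 -0.0026 -0.0028 0 0 2.78 0.085" --pt "-0.0326 -0.0026 -0.0028 0 0 2.78 0.085" --pt "-0.0326 -0.0026 -0.0028 0 0 2.78 0.085" --pt "-0.0326 -0.0026 -0.0028 0 0 2.78 0.085"

```text
time: 0.93
eef_pos: [0.4079, 0.3057, 0.2591]
orientation: [-180.0, -0.0, 136.5]
force: [0.3, -0.2, 0.0]
width: 0.993
gripper_force: 0.0
```

Request:
step_arm --pt "-0.0326 -0.0026 -0.0028 0 0 2.78 0.085" --pt "-0.0326 -0.0026 -0.0028 0 0 2.78 0.085" --pt "-0.0326 -0.0026 -0.0028 0 0 2.78 0.085" --pt "-0.0326 -0.0026 -0.0028 0 0 2.78 0.085" --pt "-0.0326 -0.0026 -0.0028 0 0 2.78 0.085"

```text
time: 1.35
eef_pos: [0.5047, 0.1743, 0.2731]
orientation: [-180.0, -0.0, 122.6]
force: [0.3, 0.5, 0.6]
width: 0.997
gripper_force: 0.0
```

Request:
step_arm --pt "-0.0326 -0.0026 -0.0028 0 0 2.78 0.085" --pt "-0.0326 -0.0026 -0.0028 0 0 2.78 0.085" --pt "-0.0326 -0.0026 -0.0028 0 0 2.78 0.085" --pt "-0.0326 -0.0026 -0.0028 0 0 2.78 0.085" --pt "-0.0326 -0.0026 -0.0028 0 0 2.78 0.085"

```text
time: 1.77
eef_pos: [0.567, 0.0237, 0.287]
orientation: [-180.0, -0.0, 108.7]
force: [-0.0, 1.3, 0.9]
width: 0.994
gripper_force: 0.0
```

Request:
step_arm --pt "-0.0326 -0.0026 -0.0028 0 0 2.78 0.085" --pt "-0.0326 -0.0026 -0.0028 0 0 2.78 0.085" --pt "-0.0326 -0.0026 -0.0028 0 0 2.78 0.085" --pt "-0.0326 -0.0026 -0.0028 0 0 2.78 0.085" --pt "-0.0326 -0.0026 -0.0028 0 0 2.78 0.085"

```text
time: 2.18
eef_pos: [0.5914, -0.1376, 0.301]
orientation: [-180.0, -0.0, 94.8]
force: [0.3, 0.5, 0.0]
width: 0.995
gripper_force: 0.0
```

Run:
```python
from h import *
s=bot.observe();print(s['time'],s['q'].round(1),s['eef_pos'],s['orientation'].round(1),s['force'])
f=grab('wrist','w1');g=grab('top','top1')
print(proj(f,[.577,-.146,.086]),f['extrinsics'])
```

```text
2.1833 [-13.1  26.5  28.1  91.7   0.   72.1] [ 0.59136442 -0.13762904  0.30095579] [-180.    -0.    94.8] [0.34175057 0.53725303 0.04159761]
[287.77367577 209.43061657] [[ 9.96480448e-01 -7.96383182e-02 -2.61620876e-02  5.84654470e-01]
 [ 8.38210465e-02  9.43432860e-01  3.20793503e-01 -5.52357698e-02]
 [-8.65281885e-04 -3.21857387e-01  9.46787766e-01  4.42963914e-01]
 [ 0.00000000e+00  0.00000000e+00  0.00000000e+00  1.00000000e+00]]
```

View pics/w1.png

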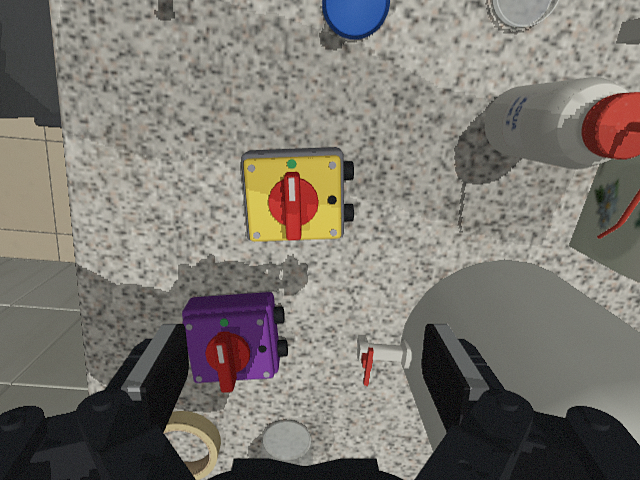

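The wrist view shows the yellow isolator at (294,198), with its bar from (292,173) to (292,239), the green dot at (292,164) and the black dot at (332,200).

Run:
```python
from h import *
f=load('w1');H,S,V=cv2.split(cv2.cvtColor(f['frame'],cv2.COLOR_RGB2HSV))
m=(H>20)&(H<34)&(S>120)&(V>80)
m[:, :230]=0;m[:,360:]=0;m[:140]=0;m[250:]=0
r=cv2.minAreaRect(np.argwhere(m)[:,::-1].astype(np.float32));print(r,onz(f,*r[0],.053))
bx=cv2.boxPoints(r);P=np.array([onz(f,*b,.053) for b in bx]);print(P[:,:2],np.linalg.norm(P-np.roll(P,1,0),axis=1))
g=onz(f,292,164,.053);b=onz(f,332,200,.053);print('dots',g,b)
e=onz(f,292,173,.086);e2=onz(f,293,240,.086);print(e,e2,(e+e2)/2,np.degrees(np.arctan2(*(e-e2)[1::-1])))
c=np.array([.579,-.146,.059])
print(twist([.579,-.146,.165],4,5));
```

```text
((293.17950439453125, 198.1661834716797), (83.43830871582031, 96.58244323730469), 87.79740142822266) [ 0.58067415 -0.14287567  0.053     ]
[[ 0.53163499 -0.10913998]
 [ 0.62069814 -0.09822764]
 [ 0.63289618 -0.17880094]
 [ 0.5377832  -0.19072184]] [0.0818132  0.08972918 0.08149141 0.09585711]
dots [ 0.57713962 -0.11055187  0.053     ] [ 0.61797023 -0.14153193  0.053     ]
[ 0.5783446  -0.11353519  0.086     ] [ 0.58374952 -0.17406662  0.086     ] [ 0.58104706 -0.1438009   0.086     ] 95.10248023056015
[-0.00095 -0.00251  0.02714 -0.01141  0.00771  0.11467]
```

Request:
step_arm --pt "-0.006 -0.0115 0.036 0 0 0 0.06" --pt "0 0 0.036 0 0 0 0.05" --pt "0 0 0.036 0 0 0 0.05" --pt "0 0 0.036 0 0 0 0.05" --pt "0 0 0.036 0 0 0 0.05" --newtons 60

```text
time: 2.7
eef_pos: [0.5803, -0.1422, 0.1208]
orientation: [-180.0, -0.0, 95.0]
force: [0.7, 0.8, -0.7]
width: 0.587
gripper_force: 0.0
```

Request:
step_arm --pt "0 0 0.036 0 0 0 0.045" --pt "0 0 0.017 0 0 0 0.045" --pt "0 0 0.008 0 0 0 0.045" --pt "0 0 0 0 0 0 0.03" --pt "0 0 0 0 0 0 0.02"

```text
time: 3.12
eef_pos: [0.5812, -0.1425, 0.0623]
orientation: [180.0, 0.0, 95.0]
force: [-0.6, -0.5, 0.4]
width: 0.256
gripper_force: 0.0
```

Request:
step_arm --pt "0 0 0 0 0 0 0.01" --pt "0 0 0 0 0 0 0.005" --pt "0 0 0 0 0 0 0.005"

```text
time: 3.37
eef_pos: [0.5807, -0.1425, 0.0626]
orientation: [-180.0, 0.0, 95.0]
force: [-8.4, 1.3, 12.6]
width: 0.151
gripper_force: 59.8
```

Request:
step_arm --pt "0 0 0 0 0 6 0.005" --pt "0 0 0 0 0 6 0.005" --pt "0 0 0 0 0 6 0.005" --pt "0 0 0 0 0 6 0.005" --pt "0 0 0 0 0 6 0.005"

```text
time: 3.78
eef_pos: [0.5819, -0.1427, 0.0627]
orientation: [179.9, -0.0, 64.7]
force: [4.4, -0.7, -2.8]
width: 0.151
gripper_force: 58.5
```

Request:
step_arm --pt "0 0 0 0 0 6 0.005" --pt "0 0 0 0 0 6 0.005" --pt "0 0 0 0 0 6 0.005" --pt "0 0 0 0 0 6 0.005" --pt "0 0 0 0 0 6 0.005"

```text
time: 4.2
eef_pos: [0.5829, -0.1436, 0.0627]
orientation: [179.8, -0.1, 34.6]
force: [10.1, -8.1, -6.0]
width: 0.152
gripper_force: 59.2
```

Request:
step_arm --pt "0 0 0 0 0 6 0.005" --pt "0 0 0 0 0 6 0.005" --pt "0 0 0 0 0 6 0.005" --pt "0 0 0 0 0 6 0.005" --pt "0 0 0 0 0 4 0.005"

```text
time: 4.62
eef_pos: [0.5832, -0.1447, 0.0628]
orientation: [179.7, -0.2, 6.6]
force: [13.1, -15.4, -10.9]
width: 0.151
gripper_force: 58.4
```

Request:
step_arm --pt "0 0 0 0 0 0 0.05" --pt "0 0 0 0 0 0 0.05" --pt "0 0 0 0 0 0 0.05" --pt "0 0 -0.02 0 0 0 0.06" --pt "0 0 -0.035 0 0 0 0.06"

```text
time: 5.03
eef_pos: [0.5786, -0.1419, 0.1141]
orientation: [-179.9, 0.3, 7.0]
force: [-0.3, 0.5, 0.7]
width: 0.701
gripper_force: 0.0
```

Request:
step_arm --pt "0 0 -0.04 0 0 0 0.06" --pt "0 0 -0.04 0 0 -7 0.06" --pt "0 0 -0.04 0 0 -7 0.06" --pt "0 0 -0.04 0 0 -7 0.06" --pt "0 0 0 0 0 -7 0.06"

```text
time: 5.45
eef_pos: [0.5828, -0.143, 0.2849]
orientation: [179.6, -0.4, 35.3]
force: [0.9, -1.3, 0.2]
width: 0.705
gripper_force: 0.0
```

Run:
```python
from h import *
s=bot.observe();print(s['time'],s['q'].round(1),s['eef_pos'],s['orientation'].round(1),s['force'])
f=grab('wrist','w2')
c=[.580,-.1445]
y=np.radians(5)
for n,d in(('g',(-np.sin(y),np.cos(y))),('b',(np.cos(y),np.sin(y)))): print(n,proj(f,[c[0]+.036*d[0],c[1]+.036*d[1],.053]))
```

```text
5.45 [-13.8  24.4  22.6  87.6   0.  130.9] [ 0.58275554 -0.14298232  0.28493431] [179.6  -0.4  35.3] [ 0.85099828 -1.29807112  0.19773941]
g [267.72157043 183.02027914]
b [322.10222437 168.7127993 ]
```

View pics/w2.png

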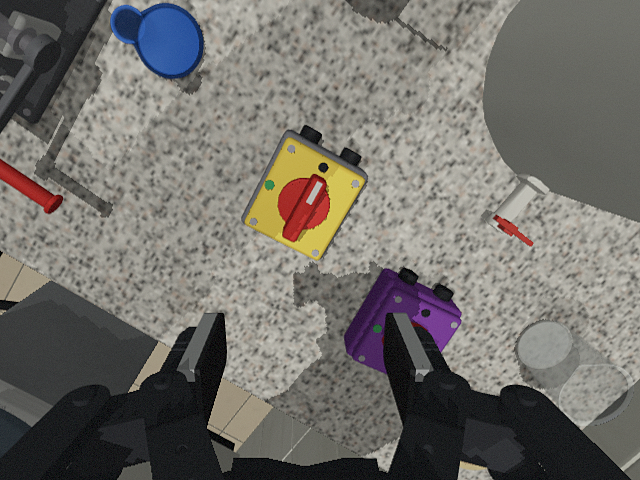

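The stripe at (317,188) now points at the black dot (323,168), so the isolator is off. Next I move above the lever grip.

Run:
```python
from h import *
print(twist([.458,.065,.24],-3.5,10))
```

```text
[ 1.26200e-02 -2.16300e-02  4.08000e-03  4.07000e-02 -1.20800e-02
 -5.05753e+00]
```

Request:
step_arm --pt "0.0126 -0.0216 0.004 0 0 -5.06 0.06" --pt "0.0126 -0.0216 0.004 0 0 -5.06 0.06" --pt "0.0126 -0.0216 0.004 0 0 -5.06 0.06" --pt "0.0126 -0.0216 0.004 0 0 -5.06 0.06" --pt "0.0126 -0.0216 0.004 0 0 -5.06 0.06"

```text
time: 5.92
eef_pos: [0.5484, -0.0215, 0.2556]
orientation: [-179.9, 0.0, 60.4]
force: [0.9, 0.3, 0.2]
width: 0.704
gripper_force: 0.0
```

Request:
step_arm --pt "0.0126 -0.0216 0.004 0 0 -5.06 0.06" --pt "0.0126 -0.0216 0.004 0 0 -5.06 0.06" --pt "0.0126 -0.0216 0.004 0 0 -5.06 0.06" --pt "0.0126 -0.0216 0.004 0 0 -5.06 0.06" --pt "0.0126 -0.0216 0.004 0 0 -5.06 0.06"

```text
time: 6.33
eef_pos: [0.468, 0.0731, 0.2357]
orientation: [-179.9, 0.0, 85.7]
force: [-0.2, 0.9, -0.5]
width: 0.701
gripper_force: 0.0
```

Request:
step_arm --pt "0 0 0 0 0 0 0.06"

```text
time: 6.42
eef_pos: [0.4659, 0.0742, 0.2357]
orientation: [-179.9, -0.0, 85.9]
force: [-0.9, -0.8, 0.1]
width: 0.702
gripper_force: 0.0
```

Run:
```python
from h import *
s=bot.observe();print(s['time'],s['q'].round(1),s['eef_pos'],s['orientation'].round(1),s['force'])
f=grab('wrist','w3');H,S,V=cv2.split(cv2.cvtColor(f['frame'],cv2.COLOR_RGB2HSV))
m=(((H<6)|(H>174))&(S>150)&(V>60)).astype(np.uint8)
n,l,st,c=cv2.connectedComponentsWithStats(m)
for i in range(1,n):
  if st[i,4]>200:
    r=cv2.minAreaRect(np.argwhere(l==i)[:,::-1].astype(np.float32));b=cv2.boxPoints(r)
    print(r,c[i],[onz(f,*q,.072).round(4)[:2] for q in b],onz(f,*c[i],.075))
```

```text
6.4167 [  9.    9.   -5.3  75.9   0.  103.1] [0.465927   0.07416452 0.23566019] [-179.9   -0.    85.9] [-0.88063702 -0.79117754  0.1055041 ]
((297.4999694824219, 227.49996948242188), (22.999996185302734, 86.99998474121094), 0.0) [296.1998735  228.21378874] [array([0.4477, 0.0306]), array([0.4537, 0.1003]), array([0.4707, 0.0991]), array([0.466 , 0.0294])] [0.45869854 0.06648459 0.075     ]
```

View pics/w3.png

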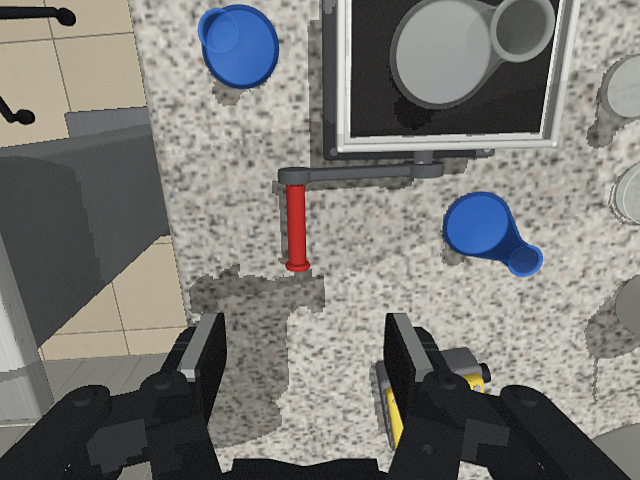

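The red bar runs from (296,185) to (297,268) and lines up with the pads. The lever hub is at (428,165) and the platform is clear of the gripper's path.

Run:
```python
from h import *
f=load('w3')
g=onz(f,296,223,.077);print(g,onz(f,296,185,.077),onz(f,297,262,.077),'hub',onz(f,428,168,.060))
T=pose();print((T[:3,:3].T@(np.array([g[0],g[1],.053])-T[:3,3])).round(4))
```

```text
[0.45895801 0.0711834  0.077     ] [0.46121399 0.10000233 0.077     ] [0.45727126 0.03965223 0.077     ] hub [0.56203965 0.10269695 0.06      ]
[-0.0027 -0.0081  0.1831]
```

Request:
step_arm --pt "-0.0035 -0.007 0.034 0 0 0 0.06" --pt "0 0 0.034 0 0 0 0.06" --pt "0 0 0.034 0 0 0 0.06" --pt "0 0 0.034 0 0 0 0.06" --pt "0 0 0.034 0 0 0 0.06" --newtons 40

```text
time: 6.88
eef_pos: [0.4621, 0.0687, 0.0649]
orientation: [180.0, -0.0, 85.4]
force: [1.3, -0.3, 0.0]
width: 0.702
gripper_force: 0.0
```

Request:
step_arm --pt "0 0 0.013 0 0 0 0.05" --pt "0 0 0 0 0 0 0.03" --pt "0 0 0 0 0 0 0.02" --pt "0 0 0 0 0 0 0.01" --pt "0 0 0 0 0 0 0.005"

```text
time: 7.3
eef_pos: [0.459, 0.069, 0.0539]
orientation: [-179.7, 0.0, 85.5]
force: [-26.2, -0.9, 11.7]
width: 0.15
gripper_force: 38.9
```

Request:
step_arm --pt "0 0 0 0 0 0 0.005" --pt "0 0 0 0 0 0 0.005"

```text
time: 7.47
eef_pos: [0.459, 0.069, 0.054]
orientation: [-179.7, 0.0, 85.5]
force: [-24.2, -0.3, 10.7]
width: 0.149
gripper_force: 38.9
```

Request:
step_arm --pt "0 -0.0005 -0.0068 0 0 0 0.005" --pt "0 0.0019 -0.0067 0 0 0 0.005" --pt "0 0.0024 -0.0066 0 0 0 0.005" --pt "0 0.0028 -0.0064 0 0 0 0.005" --pt "0 0.0033 -0.0062 0 0 0 0.005"

```text
time: 7.88
eef_pos: [0.4698, 0.0684, 0.0873]
orientation: [-179.8, -0.0, 85.5]
force: [-19.8, 2.4, 6.6]
width: 0.147
gripper_force: 39.0
```

Request:
step_arm --pt "0 0 0 0 0 0 0.005"

```text
time: 7.97
eef_pos: [0.4702, 0.0684, 0.088]
orientation: [-179.8, -0.0, 85.5]
force: [-22.5, 1.7, 10.3]
width: 0.149
gripper_force: 39.5
```

Request:
step_arm --pt "0 0.0022 -0.0065 0 0 0 0.005" --pt "0 0.0036 -0.0057 0 0 0 0.005" --pt "0 0.0045 -0.0053 0 0 0 0.005" --pt "0 0.0048 -0.005 0 0 0 0.005" --pt "0 0.0052 -0.0047 0 0 0 0.005"

```text
time: 8.38
eef_pos: [0.4901, 0.0673, 0.1149]
orientation: [-179.8, -0.1, 85.5]
force: [-26.1, 5.0, 16.1]
width: 0.15
gripper_force: 40.2
```

Request:
step_arm --pt "0 0 0 0 0 0 0.005"

```text
time: 8.47
eef_pos: [0.4911, 0.0673, 0.1157]
orientation: [-179.9, -0.1, 85.5]
force: [-24.9, 4.1, 23.8]
width: 0.142
gripper_force: 40.8
```

Run:
```python
from h import *
f=grab('wrist','w4');s=grab('scene','s4')
a=f['frame'][:,100:500]; b=cv2.resize(s['frame'][200:360,240:400],(400,400),interpolation=cv2.INTER_CUBIC)
b=np.vstack([b,np.zeros((80,400,3),np.uint8)])
cv2.imwrite('pics/v4.png',np.hstack([a,b])[...,::-1])
```

```text
(no output)
```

View pics/v4.png

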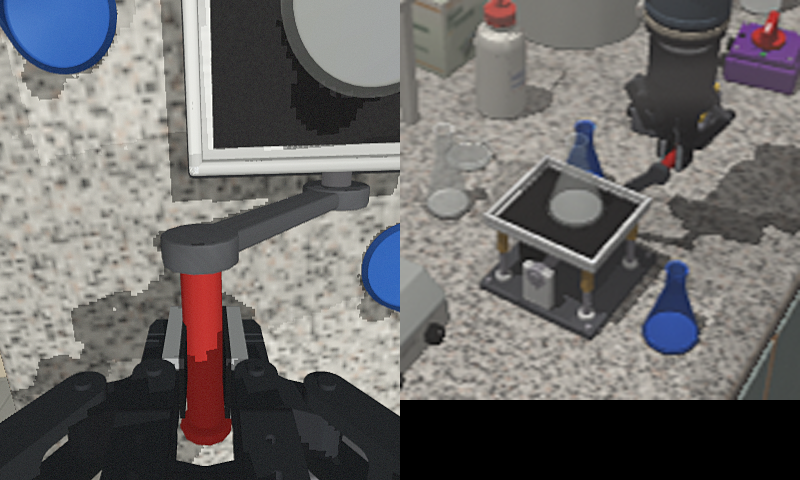

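The bar is between the pads, about mid-bar, and the flask is upright. The bar's root is at full-image pixel (302,270) and the hub is at (435,192). I'll work out the lever angle from those.

Run:
```python
from h import *
f=load('w4')
def ony(u,v,y):
    o,d=ray(f,u,v); return o+d*(y-o[1])/d[1]
for y in(.098,.100,.102): print(ony(302,270,y),np.array(f['extrinsics'])[:3,3])
print('fx',f['fx'],'depth z', f['fx']*.014/40)
for z in (.055,.065): print('hub',onz(f,435,190,z), onz(load('w3'),428,168,z))
print(bot.observe()['eef_pos'],bot.observe()['q'].round(1))
# pad visible extents: TCP & grasp projection
T=pose()
for k in(0,-.019): print(proj(f,T[:3,3]+T[:3,:3]@[0,0,k]))
# bar direction in image at two points
o,d=ray(f,302,270)
```

```text
[0.492804   0.098      0.13238842] [0.49793381 0.14951273 0.25785855]
[0.49300316 0.1        0.13725985] [0.49793381 0.14951273 0.25785855]
[0.49320233 0.102      0.14213127] [0.49793381 0.14951273 0.25785855]
fx 414.06580223437135 depth z 0.14492303078202998
hub [0.55875053 0.10379219 0.055     ] [0.56345117 0.10184852 0.055     ]
hub [0.55575254 0.106046   0.065     ] [0.56062812 0.10354538 0.065     ]
[0.49068129 0.06730793 0.11539818] [ 7.700e+00  1.480e+01 -1.580e+01  5.950e+01  1.000e-01  1.022e+02]
[303.2103212  326.45868489]
[303.0339364  354.57924867]
```

Request:
step_arm --pt "0 0.0056 -0.0055 0 0 0 0.005" --pt "0 0.0058 -0.005 0 0 0 0.005" --pt "0 0.0062 -0.0036 0 0 0 0.005" --pt "0 0.0064 -0.0032 0 0 0 0.005" --pt "0 0.0066 -0.0028 0 0 0 0.005"

```text
time: 8.98
eef_pos: [0.52, 0.0655, 0.1356]
orientation: [-179.8, -0.1, 85.5]
force: [-21.8, 10.3, 17.0]
width: 0.142
gripper_force: 39.4
```

Request:
step_arm --pt "0 0 0 0 0 0 0.005"

```text
time: 9.07
eef_pos: [0.5224, 0.0654, 0.1362]
orientation: [-180.0, -0.1, 85.5]
force: [-16.9, 7.4, 27.0]
width: 0.15
gripper_force: 41.0
```

Request:
step_arm --pt "0 0.0068 -0.002 0 0 0 0.005" --pt "0 0.0068 -0.0016 0 0 0 0.005" --pt "0 0.0068 -0.001 0 0 0 0.005" --pt "0 0.006 -0.0005 0 0 0 0.005" --pt "0 0.004 0 0 0 0 0.005"

```text
time: 9.48
eef_pos: [0.5542, 0.0628, 0.1414]
orientation: [179.8, -0.1, 85.5]
force: [-5.4, 6.7, 13.7]
width: 0.148
gripper_force: 40.8
```

Request:
step_arm --pt "0 0 0 0 0 0 0.005" --pt "0 0 0 0 0 0 0.005"

```text
time: 9.65
eef_pos: [0.5548, 0.0629, 0.1415]
orientation: [179.7, -0.1, 85.5]
force: [-0.1, 6.7, 9.3]
width: 0.145
gripper_force: 40.2
```

Run:
```python
from h import *
f=grab('wrist','w5');s=grab('scene','s5')
print(bot.observe()['eef_pos'],bot.observe()['force'],bot.observe()['wrist_torque'])
a=f['frame'][:,100:500]; b=cv2.resize(s['frame'][200:360,240:400],(400,400),interpolation=cv2.INTER_CUBIC)
b=np.vstack([b,np.zeros((80,400,3),np.uint8)])
cv2.imwrite('pics/v5.png',np.hstack([a,b])[...,::-1])
```

```text
[0.5547343  0.06288624 0.14151115] [-0.90750235  5.47978783  9.02804577] [ 1.15130063 -0.00316365  0.45435935]
```

View pics/v5.png

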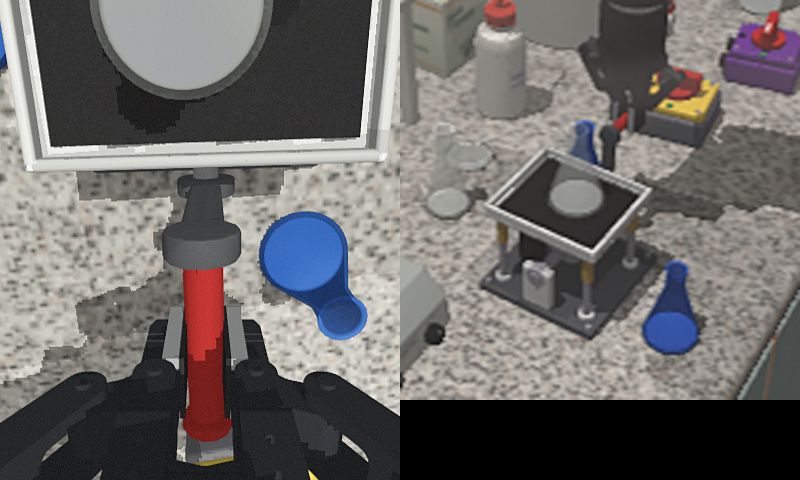

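The lever is nearly upright: shaft stub at (306,172), hub at (306,186), bar root at (302,270). The flask is standing and the platform is raised. Now I'll compute the remaining tilt.

Run:
```python
from h import *
f=load('w5')
F=f['frame'];H,S,V=cv2.split(cv2.cvtColor(F,cv2.COLOR_RGB2HSV))
m=((H<6)|(H>174))&(S>150)&(V>60)
for v in(275,290,305,320,340,380,410):
    c=np.where(m[v])[0]; c=c[(c>250)&(c<350)]; 
    if len(c): print(v,c.min(),c.max())
# hub edges: gray dark profile row 186, stub row 172
for v in(172,175,187):print(v,V[v,280:335:2].tolist())
hb=onz(f,306,187,.063); st=onz(f,306,173,.060); o,d=ray(f,302,270)
y=.0955; b=o+d*(y-o[1])/d[1]
for z in(.155,.160,.162): print('bar root',onz(f,302,270,z))
print('hub',hb,'stub',st)
# hub with axis yaw: x at bar-root y
# bar direction from w3-> yaw
g=load('w3'); p=onz(g,296,185,.077);q=onz(g,297,262,.077); print('yaw',np.degrees(np.arctan2(p[1]-q[1],p[0]-q[0]))-90)
# platform lift: front corners triangulated between wrist and scene
w=(126,168),(487,158)
for u in w: print('plat corner z=.105/.12',onz(f,*u,.105),onz(f,*u,.120))
print(np.linalg.norm(onz(f,*w[0],.105)-onz(f,*w[1],.105)),np.linalg.norm(onz(f,*w[0],.12)-onz(f,*w[1],.12)))
```

```text
275 283 322
290 284 322
305 285 323
320 285 323
340 287 322
380 288 322
410 286 323
172 [111, 105, 103, 104, 111, 126, 141, 89, 96, 98, 100, 100, 105, 104, 104, 100, 98, 97, 95, 71, 71, 83, 104, 112, 112, 107, 116, 118]
175 [109, 90, 71, 60, 40, 47, 41, 95, 96, 100, 102, 99, 103, 105, 104, 103, 99, 94, 97, 63, 51, 50, 50, 48, 48, 53, 100, 118]
187 [73, 52, 66, 63, 96, 66, 61, 69, 65, 66, 62, 68, 61, 65, 62, 71, 68, 67, 64, 68, 61, 95, 93, 93, 88, 86, 80, 81]
bar root [0.55631902 0.09228462 0.155     ]
bar root [0.55649102 0.0943347  0.16      ]
bar root [0.55655982 0.09515473 0.162     ]
hub [0.55914261 0.10241592 0.063     ] stub [0.55970531 0.10943459 0.06      ]
yaw -3.737875851267674
plat corner z=.105/.12 [0.48320796 0.12478127 0.105     ] [0.48971693 0.12648261 0.12      ]
plat corner z=.105/.12 [0.6374063  0.11691031 0.105     ] [0.63097099 0.11927238 0.12      ]
0.15439909254651388 0.1414379617310961
```

Request:
step_arm --pt "0 0.0022 0 0 0 0 0.005" --pt "0 0 0 0 0 0 0.005" --pt "0 0 0 0 0 0 0.005" --pt "0 0 0 0 0 0 0.005" --newtons 50

```text
time: 10.08
eef_pos: [0.5565, 0.0628, 0.1415]
orientation: [179.8, -0.1, 85.5]
force: [-2.9, 6.3, 12.0]
width: 0.144
gripper_force: 49.7
```

Run:
```python
from h import *
f=grab('wrist','w6');s=bot.observe();print(s['time'],s['eef_pos'],s['force'],s['gripper_force'])
H,S,V=cv2.split(cv2.cvtColor(f['frame'],cv2.COLOR_RGB2HSV));m=((H<6)|(H>174))&(S>150)&(V>60)
for v in(275,290):
    c=np.where(m[v])[0];c=c[(c>250)&(c<350)];print(c.min(),c.max(),onz(f,(c.min()+c.max())/2,v,.16))
r=V[174,270:340].astype(int);c=270+np.where(r>85)[0];c=c[(c>285)&(c<325)];print('stub',c.min(),c.max(),onz(f,(c.min()+c.max())/2,174,.06))
```

```text
10.1333 [0.55652601 0.06277997 0.14151907] [-2.48131762  6.31027941 10.72449573] 49.73894655704498
283 322 [0.55820113 0.09246458 0.16      ]
284 322 [0.55794217 0.08713971 0.16      ]
stub 290 314 [0.55913631 0.10896582 0.06      ]
```

```bash
python3 -c "
from bench import bot
print(bot.close_job())"
```

```text
the job is handed in; nothing more can be done
None
```

The isolator is off, with its stripe at the black dot, and the cam lever is straight up and still held by the gripper. The flask was standing in the last picture, taken just before the final 2 mm nudge, and the job was handed in at about 10 s of the 48 s allowed.

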